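# Inspection lamp from its fitted case onto charge

### The job

The yellow inspection lamp is due on charge: work it loose from its snug foam cutout by the tail that sticks out into the finger bay, lay it flat on the bare desk top with its window up and let go. Then take it again round the middle and lay it in the charging cradle, window up, its tail in the contact pocket, fully down. Do not drop it, and leave the tape roll, the mouse and the marker where they are.

Things in the scene. Friction and masses are not known exactly. Their poses are not given: they have to be found in the camera images.
- lamp_mid (a point): Centre, half-way up, of the yellow rechargeable inspection lamp: a stiff bar 180 long, 24 high, about 190 g. Handle 26 wide from the tail end (x = -90) to x = +30, then a head 36 wide to x = +90. Flat underside 12 below this point. x points from tail to head, z out of the side with the white light window. Balances near x = +7. The tail has a black band and brass contacts underneath
- lamp_head (a point): Middle of the lamp's head, 60 mm from lamp_mid towards the head end; same axes
- lamp_tail (a point): Point to grip on the lamp's tail, half-way up, 64 mm from lamp_mid towards the tail, 26 from the tail end; same axes. While the lamp is in the case there is 12 mm free below the lamp here, 53 mm to each side, 46 to the end wall of the bay, and the foam begins 24 mm from here towards the head
- case: Open black hard case, fixed to the desk. Origin on the desk under its tub; x points from tail to head of the lamp in it; z up. Tub x -109..+104, y -70..+70, walls 4 thick, 40 high. Grey foam fills x -35..+100 up to z = 41. The lid lies open flat on the desk at y -218..-78, 18 high
- case_cutout (a point): Where lamp_mid lies in the case at the start: x = +5, z = 28 in the case frame, same axes; lamp top 1 mm below the foam. Two pairs of springy foam flanks (about x = 0 and +66 of the case) pinch the lamp's sides: lifted by the tail it resists with 10 to 20 N, less while rocked to and fro, and comes tail first, the head pivoting, then is free. Play 1.5 mm sideways, 3 mm lengthwise
- case_bay (a point): Middle of the floor of the open finger bay, 4 mm above the desk; the bay spans x -105..-35, y -66..+66 of the case. Only the last 50 mm of the lamp's tail stick out into it; the rest of the lamp is buried in foam and cannot be gripped
- cradle: Grey and black charging cradle in which the lamp lies, fixed to the desk. Origin on the desk under its middle; x from the tail pocket (brass contacts, tall end wall) to the head rest; z up. Base 212 x 70 x 6. Between x = -42 and +40 there is only the base, so that the lamp's handle can be held there. Stop at the head end: x = +95, up to z = 26
- cradle_pocket (a point): Middle of the floor of the cradle's tail pocket, cradle x = -68, z = 16. Pocket x -94..-42, 32 wide between cheeks; end wall at x = -95. The head rest is x +40..+86, 43 wide, floor also z = 16. Cheeks 6 thick and the end wall reach z = 37, their lips flaring outwards above z = 30
- cradle_seat (a point): Where lamp_mid belongs when the lamp lies home in the cradle: 28 mm above the cradle's origin, same axes as the cradle (lamp x along cradle x)
- tape_mid (a point): Centre of a roll of packing tape lying flat, 100 across x 48 high: a bystander
- mouse_mid (a point): Middle of a black wireless mouse, 104 x 60 x 33, x along its length: a bystander
- marker_mid (a point): Middle of a red flat marker pen lying on the desk, 105 x 19 x 14, x along its length: a bystander
Mind the look-alikes: they are no part of the job. Of the things like the part that bears lamp_mid, leave any that is blue; of the rest the larger one is meant. Of the things shaped like the cradle, the grey one is meant.

How it is judged (in metres and radians):
On the way:
1. the lamp is out of its case and lies flat on the bare desk top, window up, let go and still (height (world z) of lamp_mid below 0.017 m and angle between lamp_mid's own z axis and vertical below 0.1 rad and contact force between lamp and the fingers below 0.1 N and linear speed of lamp below 0.02 m/s), for 0.2 s.
At the end, for the whole second after the job is handed in: The lamp lies at rest in the charging cradle, let go: its middle within 7 mm lengthwise, 6 mm sideways and 3 mm in height of the seat, head at the head rest, tail in the contact pocket, window up within 3.4 degrees (x of lamp_mid in the frame of cradle_seat between -0.007 and 0.007 m and y of lamp_mid in the frame of cradle_seat between -0.006 and 0.006 m and z of lamp_mid in the frame of cradle_seat between -0.004 and 0.003 m and x of lamp_head in the frame of cradle_seat above 0.04 m and angle between lamp_mid's own z axis and vertical below 0.06 rad and linear speed of lamp below 0.02 m/s); the robot touches nothing.
It fails at once if the lamp is dropped: it falls, let go, from more than about 30 mm above where it rests (contact force between lamp and the fingers below 0.05 N and height (world z) of lamp_mid above 0.06 m and linear speed of lamp above 0.2 m/s).
It fails at once if the tape roll is moved by more than 25 mm (distance of tape_mid from where it was at the start of the episode above 0.025 m).
It fails at once if the mouse is moved by more than 25 mm (distance of mouse_mid from where it was at the start of the episode above 0.025 m).
It fails at once if the marker is moved by more than 25 mm (distance of marker_mid from where it was at the start of the episode above 0.025 m).
It also fails if it takes over 56 s, if anything falls off the work surface, if the arm or the gripper's body presses on something with over 40 N, if the wrist force passes 120 N, or if a joint passes its speed limit or range.

### The arm

A 6-joint arm with a two-finger parallel gripper is mounted at the origin on the work surface. World frame = base frame: x ahead of the robot, y to its left, z up, the work surface at z = 0. Lengths are in m, angles in degrees, forces in N, time in s.
With the tool pointing down it reaches from about 0.25 to 0.725 m from the base axis. Payload 9.7 kg.
Tool frame: the origin (TCP) lies midway between the tips of the shut fingers; the grasp point (between the pads) lies 19 mm behind it; z points along the fingers, y is the direction in which the jaws open and shut (so a half turn about z gives the same grasp; the last joint's range is limited). The gripper opens to 85 mm and grips with 20 to 120 N. Pads are 22 mm wide; open, the fingers measure 114 mm over their backs; the gripper's body (76 mm by 85 mm) begins 54 mm behind the grasp point. The pads swing forward as they close: fully open they stand 13 mm farther back than shut.
Start: joints at [63.541, 4.979, 10.078, 95.1, 0, 90], TCP at [0.245, 0.492, 0.231] pointing down, gripper open.
Joint ranges: [-179.16, 179.16], [-48.56, 103.87], [-65.8, 70.77], [-126.05, 130.52], [-82.76, 87.17], [-180, 180]. Speed limits (degrees/s): [127.2, 127.2, 147.25, 180, 180, 180].

### API

Orientations are given as [roll, pitch, yaw] about the fixed x, y, z axes, in that order (R = Rz(yaw) Ry(pitch) Rx(roll)).
In Python, from workcell import bot, camera, recognise gives the robot as it stands. The module is installed in compiled form; this text tells all that it offers.
- The arm moves only by the tool apply_moves, never from a script. Its argument "targets" is one flat list of numbers, 7 for each row, row after row: the shift along the world's x, y, z in units of 30 mm (1.0 is 30 mm), then the turn, a rotation vector about the world's x, y, z in units of 6 degrees (1.0 is 6 degrees), then the opening, from 0 (shut) to 1 (fully open). A call has 1 to 5 rows; each row is the pose to reach, as a shift and turn from the pose commanded when the call began; what a row does not reach only later rows make up. A row lasts 1/10 s, in which the tool goes at most 50 mm and 8.59 degrees, less where a joint would pass 70% of its speed; a pose out of reach is approached as far as the arm can. A call with a gripper value outside its range is refused whole. The fingers move at their own pace and stop on an object; "newtons" is the grip in N (left out, the last holds). Time passes only in rows, so rows that repeat a pose let the fingers close. It gives the time, the measured TCP pose, the force and the opening at its end, in the units of the state.
- bot.get_obs(): the state, without advancing time (a new reading comes with each control period).
- camera(name): name is "scene" or "top"; returns a dict with "img" (384x512x3 uint8, red, green, blue), "intrinsics" (3x3 intrinsics, pixels), "k1" (the pictures are not rectified: a ray, as slopes to the right and down, at radius r is drawn at 1 + k1 r^2 times it, then the intrinsics apply), "origin" and "rotation" of the camera in the world. Camera axes: x right, y up, looking along -z (the intrinsics and any distortion apply to the point x, -y, -z); pixel columns grow to the right and rows downward; lengths in m; the calibration is good to about 2 mm. A picture is of the moment at which its call begins. There is no depth.
- bot.job_done(): hands the job in, once; it reports no verdict.
Trained networks look in the newest picture that a camera, given by its name, has taken for a name from the list of things; names that differ only in an ending like _2 or _b are one class to them, and where a whole thing is asked for, a point or a joint stands for the part that bears it (a point fixed in the world has none). Each returns a list of dicts, best first, with "conf" (0 to 1); they miss things now and then, are a little off and sometimes report something else, mostly with a low value. They report only what shows in the picture. A call takes as long as a camera call. They do not tell look-alikes from the thing itself.
- recognise(query, camera): "box" ([left, top, right, bottom] in pixels, round what is visible of it).
The state is a dict: "time": time; "q": joint angles; "qd": joint speeds; "joint_efforts": joint torques, N m; "ee_pos": TCP position; "tcp_rot": TCP orientation; "wrist_force": force on the tool from outside, world axes, zero at the start; "torque": the same for the moment, N m; "opening": finger opening in m.
Only numpy, scipy, OpenCV 4.12 (cv2) and the standard library are available. Lean on these libraries where they do the work, as an engineer would, in place of code of your own. Each camera call takes 0.05 s, during which the arm holds its last target.

## Working session

There is one attempt and no reset: what is moved stays moved. The work goes in short steps, Python scripts to look and compute and a tool call to move; the robot and the scene stay as the last step left them, time stands still between calls to the robot, and variables do not carry over. Pictures are saved under pics/ and viewed, and the job is handed in when it is done.

Besides the shell and the picture viewer there is one more tool, called as name(argument=value, ...) on one line, values as JSON. apply_moves: Moves the arm, as the interface text tells. Its arguments: {"type":"object","properties":{"targets":{"type":"array"},"newtons":{"type":"number"}},"required":["targets"]}

```bash
mkdir -p pics
cat > h.py <<'E'
import numpy as np, cv2
from workcell import bot, camera, recognise
def snap(n,f):
    c=camera(n); cv2.imwrite('pics/'+f,c['img'][:,:,::-1]); return c
E
python3 - <<'E'
from h import *
import pickle
o=bot.get_obs(); print({k:np.round(v,3) for k,v in o.items()})
for n in ('scene','top'):
    c=snap(n,n+'0.png'); pickle.dump(c,open(n+'0.pkl','wb'))
    print(n,c['intrinsics'],c['k1'],c['origin'],np.round(c['rotation'],3))
    for q in ('lamp_mid','cradle','case','tape_mid','mouse_mid','marker_mid'):
        print(q,[(np.round(d['box'],0).tolist(),round(d['conf'],2)) for d in recognise(q,n)])
E
```

```text
{'time': np.float64(0.0), 'q': array([6.3543e+01, 5.0110e+00, 1.0033e+01, 9.5099e+01, 1.0000e-03,
       9.0000e+01]), 'qd': array([ 0.043,  0.005,  0.03 ,  0.016,  0.096, -0.114]), 'joint_efforts': array([ 0.0000e+00, -5.2039e+01,  4.6480e+01,  1.6000e-02,  0.0000e+00,
        0.0000e+00]), 'ee_pos': array([0.245, 0.492, 0.231]), 'tcp_rot': array([-1.79923e+02, -1.00000e-03,  1.53543e+02]), 'wrist_force': array([0.161, 0.86 , 0.12 ]), 'torque': array([0.013, 0.004, 0.005]), 'opening': np.float64(0.085)}
scene [[386.70206303   0.         260.00104144]
 [  0.         386.70206303 198.91831988]
 [  0.           0.           1.        ]] -0.03371598813772756 [1.21034686 0.11847869 1.05951363] [ 34.093   0.425 104.473]
lamp_mid [([131.0, 141.0, 172.0, 165.0], 0.9), ([190.0, 164.0, 240.0, 184.0], 0.77), ([195.0, 122.0, 212.0, 143.0], 0.68)]
cradle [([317.0, 195.0, 388.0, 249.0], 0.95), ([329.0, 270.0, 396.0, 335.0], 0.79)]
case [([157.0, 148.0, 251.0, 243.0], 0.61), ([187.0, 164.0, 242.0, 184.0], 0.2)]
tape_mid [([156.0, 150.0, 250.0, 241.0], 0.69), ([337.0, 152.0, 369.0, 184.0], 0.62), ([254.0, 228.0, 279.0, 262.0], 0.32)]
mouse_mid [([252.0, 227.0, 278.0, 262.0], 0.66)]
marker_mid [([223.0, 136.0, 252.0, 154.0], 0.57), ([322.0, 200.0, 388.0, 250.0], 0.38)]
top [[450.57960629   0.         262.06425048]
 [  0.         450.57960629 188.16616171]
 [  0.           0.           1.        ]] 0.002467164899748105 [ 0.42892633 -0.07425976  1.18485228] [  4.99    0.436 -89.71 ]
lamp_mid [([359.0, 270.0, 401.0, 302.0], 0.86), ([294.0, 205.0, 366.0, 216.0], 0.77), ([394.0, 216.0, 462.0, 248.0], 0.74)]
cradle [([93.0, 65.0, 171.0, 130.0], 0.77), ([106.0, 162.0, 187.0, 215.0], 0.74)]
case [([289.0, 123.0, 378.0, 252.0], 0.73)]
tape_mid [([130.0, 249.0, 177.0, 288.0], 0.77)]
mouse_mid [([230.0, 117.0, 256.0, 153.0], 0.89)]
marker_mid [([298.0, 262.0, 340.0, 284.0], 0.57)]
```

Run:
```python
import cv2
for n in('scene','top'):
    i=cv2.imread(f'pics/{n}0.png')
    cv2.imwrite(f'pics/{n}0b.png',cv2.resize(i,(768,576),interpolation=cv2.INTER_CUBIC))
i=cv2.imread('pics/top0.png')
cv2.imwrite('pics/topcase.png',cv2.resize(i[100:310,270:480],(800,800)[:0] or (600,600),interpolation=cv2.INTER_CUBIC))
cv2.imwrite('pics/topcr.png',cv2.resize(i[50:300,80:280],(480,600),interpolation=cv2.INTER_CUBIC))
```

```text
(no output)
```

View pics/scene0b.png

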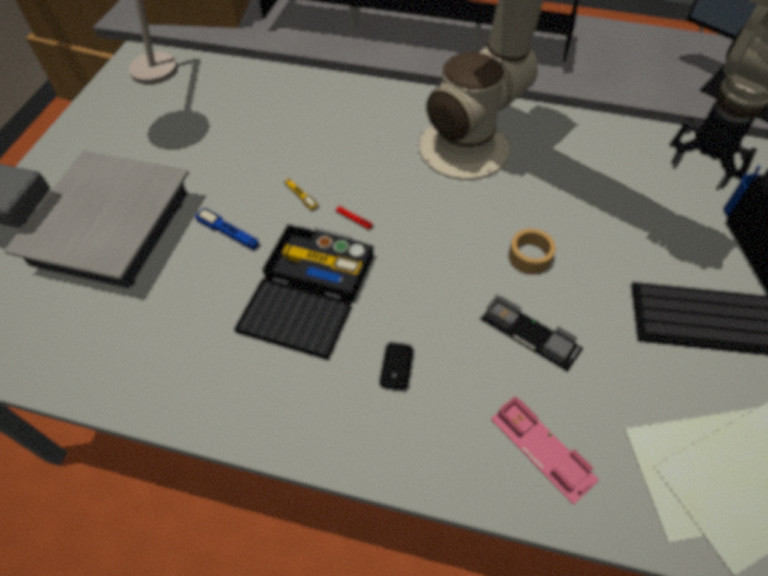

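View pics/top0b.png

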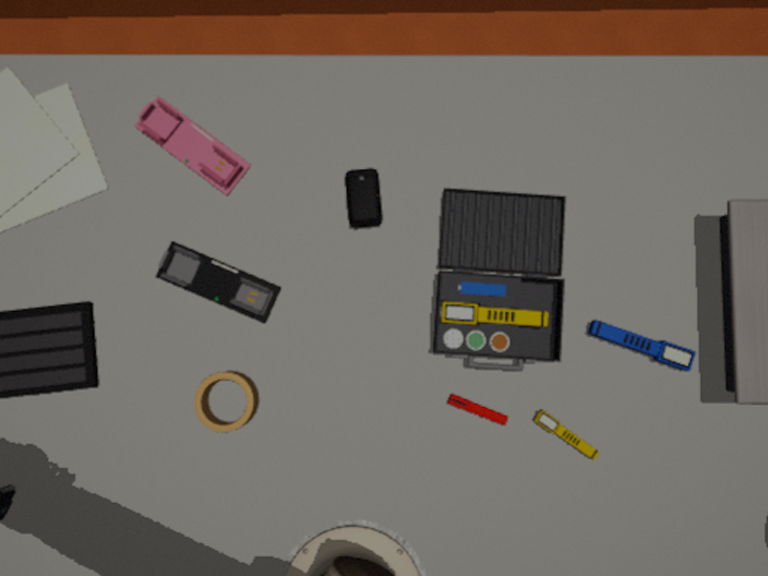

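View pics/topcase.png

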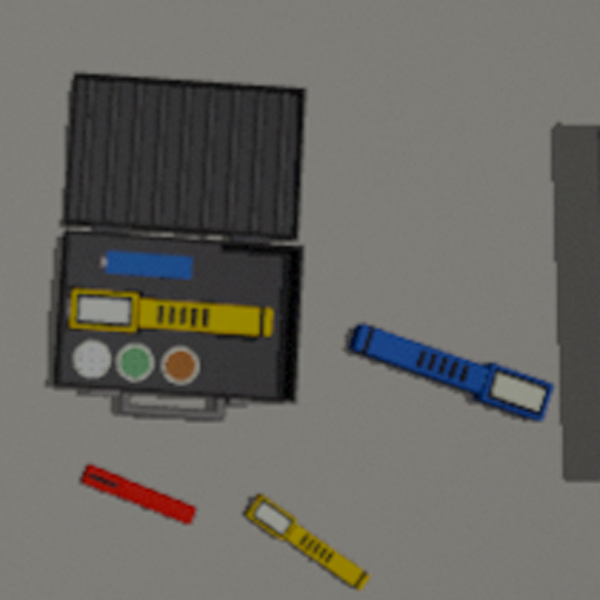

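View pics/topcr.png

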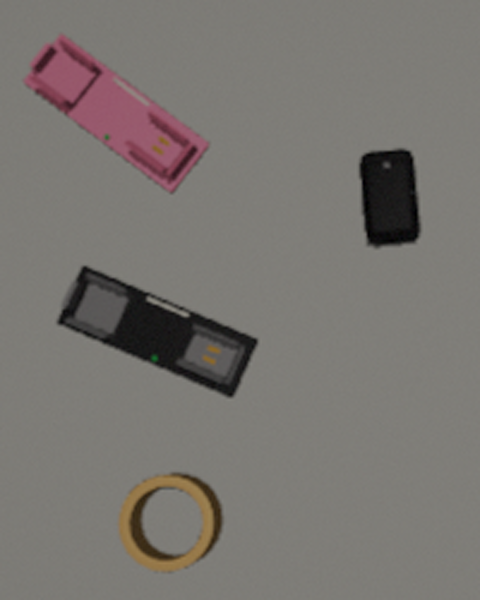

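```bash
cat >> h.py <<'E'
from scipy.spatial.transform import Rotation as Ro
from scipy.optimize import minimize, least_squares
def proj(c,P):
    P=np.atleast_2d(P); R=Ro.from_euler('xyz',c['rotation'],degrees=True).as_matrix()
    p=(P-c['origin'])@R; u=np.c_[p[:,0]/-p[:,2], -p[:,1]/-p[:,2]]
    r2=(u**2).sum(1,keepdims=True); u=u*(1+c['k1']*r2); K=c['intrinsics']
    return np.c_[u[:,0]*K[0,0]+K[0,2],u[:,1]*K[1,1]+K[1,2]]
def unproj(c,px,z):
    px=np.atleast_2d(px).astype(float);K=c['intrinsics']
    d=np.c_[(px[:,0]-K[0,2])/K[0,0],(px[:,1]-K[1,2])/K[1,1]];u=d.copy()
    for _ in range(10): u=d/(1+c['k1']*(u**2).sum(1,keepdims=True))
    R=Ro.from_euler('xyz',c['rotation'],degrees=True).as_matrix()
    r=np.c_[u[:,0],-u[:,1],-np.ones(len(u))]@R.T; o=np.array(c['origin'])
    t=(z-o[2])/r[:,2]; return o+r*t[:,None]
def box(x0,x1,y0,y1,z0,z1): return np.array([[x,y,z] for x in(x0,x1) for y in(y0,y1) for z in(z0,z1)])/1000.
S=8
def render(c,boxes,pose,roi):
    x,y,yaw,z=pose; R=Ro.from_euler('z',yaw).as_matrix(); l,t,r,b=roi
    m=np.zeros(((b-t)*S,(r-l)*S),np.uint8)
    for B in boxes:
        p=(proj(c,B@R.T+[x,y,z])-[l,t]+.5)*S-.5
        cv2.fillConvexPoly(m,cv2.convexHull(np.round(p).astype(np.int32)),255)
    return cv2.resize(m,(r-l,b-t),interpolation=cv2.INTER_AREA)/255.
def fit(views,boxes,p0,z=0):
    # views: (cam, softmask, roi)
    def cost(p):
        return sum(((render(c,boxes,(p[0]/1e3,p[1]/1e3,np.radians(p[2]),z),roi)-m)**2).sum() for c,m,roi in views)
    s=np.array([[0,0,0],[8,0,0],[0,8,0],[0,0,5]],float)+p0
    r=minimize(cost,p0,method='Nelder-Mead',options=dict(initial_simplex=s,xatol=.05,fatol=.05,maxiter=300))
    return r.x,r.fun
cradleB=[box(-106,106,-35,35,0,6),box(-101,-42,-22,22,6,37),box(40,86,-27.5,27.5,6,37),box(86,101,-20,20,6,26)]
lampB=[box(-90,30,-13,13,-12,12),box(30,90,-18,18,-12,12)]
E
python3 - <<'E'
from h import *
import pickle
T=pickle.load(open('top0.pkl','rb'));Sc=pickle.load(open('scene0.pkl','rb'))
for n,c,px in(('top',T,[[170,195],[120,178],[329,210]]),('scene',Sc,[[352,222],[215,172]])):
  print(n,[c['img'][y,x].tolist() for x,y in px], unproj(c,px,0.02).round(3).tolist())
hsv=cv2.cvtColor(T['img'],cv2.COLOR_RGB2HSV)
# lamp
def yellow(c,roi):
    l,t,r,b=roi; i=c['img'][t:b,l:r].astype(float)
    return i
l,t,r,b=285,195,375,225
i=T['img'][t:b,l:r].astype(int)
m=((i[...,0]-i[...,2])>40).astype(np.uint8)
m=cv2.morphologyEx(m,cv2.MORPH_CLOSE,np.ones((7,7)))
n,lab,st,_=cv2.connectedComponentsWithStats(m);print(st)
k=1+np.argmax(st[1:,4]);cn,_=cv2.findContours((lab==k).astype(np.uint8),cv2.RETR_EXTERNAL,2)
P=unproj(T,cn[0][:,0,:]+[l,t],.040)[:,:2]
print(cv2.minAreaRect((P*1000).astype(np.float32)))
mm=(lab==k).astype(float)
print(fit([(T,mm,(l,t,r,b))],[box(-90,30,-13,13,11.9,12),box(30,90,-18,18,11.9,12)],[P[:,0].mean()*1e3,P[:,1].mean()*1e3,90],z=.028))
E
```

```text
top [[126, 99, 55], [89, 88, 87], [78, 69, 24]] [[0.512, 0.174, 0.02], [0.556, 0.305, 0.02], [0.475, -0.238, 0.02]]
scene [[16, 15, 16], [125, 98, 2]] [[0.545, 0.235, 0.02], [0.461, -0.241, 0.02]]
[[   0    0   90   30 2011]
 [   9    6   72   17  676]
 [  44   28    8    2   13]]
((474.5072326660156, -236.18505859375), (181.37832641601562, 36.916622161865234), 86.19526672363281)
(array([ 474.45527331, -236.15682098,   86.09209344]), np.float64(211.29002691272586))
```

```bash
cat >> h.py <<'E'
def overlay(c,boxes,poses,f,crop,k):
    l,t,r,b=crop; i=cv2.resize(c['img'][t:b,l:r,::-1],None,fx=k,fy=k,interpolation=cv2.INTER_CUBIC)
    for bx,(x,y,yaw,z) in zip(boxes,poses):
        R=Ro.from_euler('z',yaw,degrees=True).as_matrix()
        for B in bx:
            p=(proj(c,B@R.T+[x,y,z])-[l,t]+.5)*k-.5
            for a in range(8):
                for d in(1,2,4):
                    if a&d==0: cv2.line(i,tuple(np.round(p[a]*8).astype(int)),tuple(np.round(p[a|d]*8).astype(int)),(0,0,255) if a&1 and (a|d)&1 else (255,0,255),1,cv2.LINE_AA,3)
    cv2.imwrite('pics/'+f,i)
E
python3 - <<'E'
from h import *
import pickle
T=pickle.load(open('top0.pkl','rb'));Sc=pickle.load(open('scene0.pkl','rb'))
# cradle dark mask from both
vs=[]
for c,roi in((T,(95,150,200,225)),(Sc,(312,188,396,256))):
    l,t,r,b=roi; g=c['img'][t:b,l:r].astype(float).mean(2)
    m=(g<70).astype(np.uint8); m=cv2.morphologyEx(m,cv2.MORPH_CLOSE,np.ones((11,11)))
    n,lab,st,_=cv2.connectedComponentsWithStats(m);k=1+np.argmax(st[1:,4]);print(st[k],np.median(g))
    m=(lab==k).astype(np.uint8); vs.append((c,m.astype(float),roi))
    cv2.imwrite(f'pics/m{l}.png',cv2.resize(np.hstack([m*255,g.astype(np.uint8)]),None,fx=3,fy=3))
for v in (vs,vs[:1],vs[1:]):
    p,f=fit(v,cradleB,[500,200,155]);print(p,f)
p,f=fit(vs,cradleB,[500,200,155])
overlay(T,[cradleB],[(p[0]/1e3,p[1]/1e3,p[2],0)],'ovT.png',(95,150,200,225),7)
overlay(Sc,[cradleB,lampB],[(p[0]/1e3,p[1]/1e3,p[2],0),(.4744,-.2361,86.1,.028)],'ovS.png',(312,188,396,256),7)
overlay(Sc,[lampB],[(.4744,-.2361,86.1,.028)],'ovSL.png',(160,140,260,210),7)
overlay(T,[lampB],[(.4744,-.2361,86.1,.028)],'ovTL.png',(280,170,380,245),7)
E
```

```text
[   9   11   83   54 1898] 123.33333333333333
[   9   11   67   48 1187] 147.0
[531.67119784 242.85243529 247.51034709] 505.634832756632
[439.10231189 193.4327919  173.90280212] 1596.3811764705883
[450.6380037  170.50745225 205.36798757] 1085.959323337178
```

View pics/ovT.png

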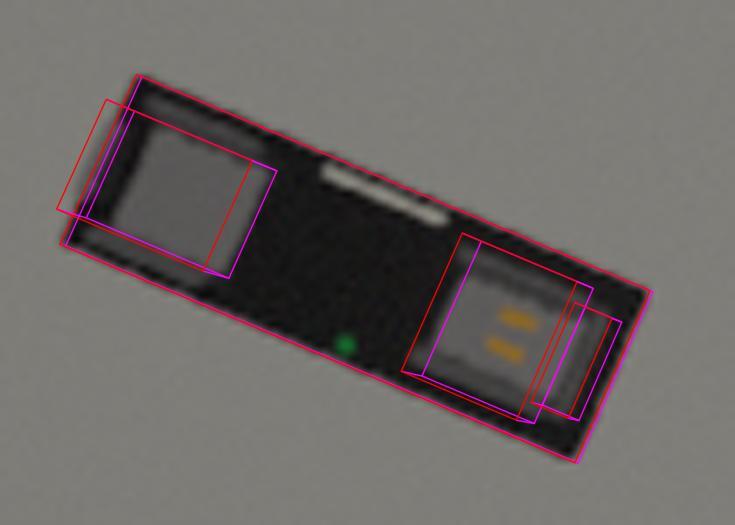

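View pics/ovS.png

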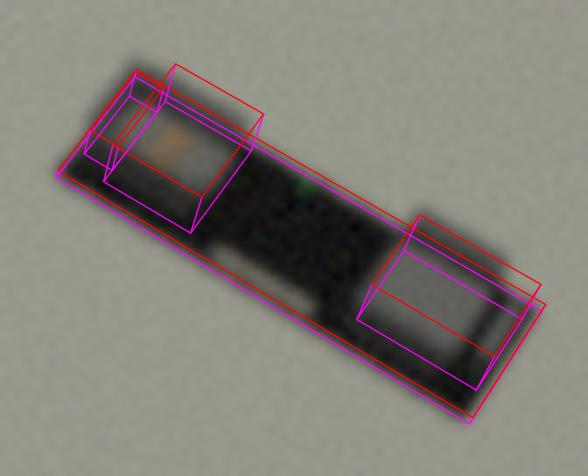

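View pics/ovSL.png

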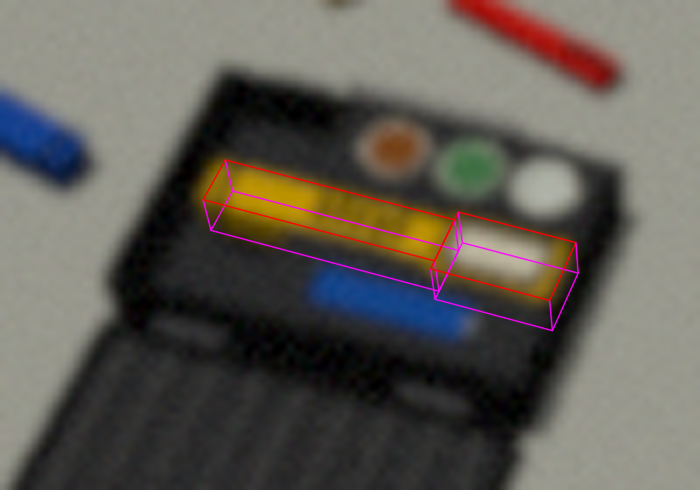

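View pics/ovTL.png

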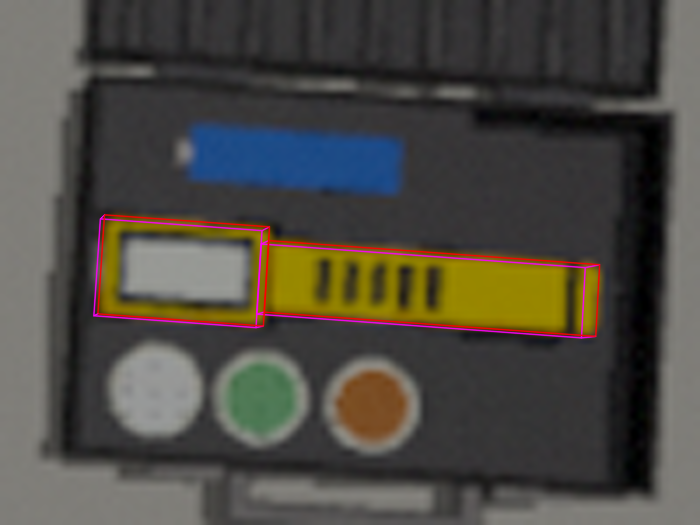

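Run:
```python
from h import *
import pickle
T=pickle.load(open('top0.pkl','rb'));Sc=pickle.load(open('scene0.pkl','rb'))
vs=[]
for c,roi,th in((T,(95,150,200,225),80),(Sc,(312,188,396,256),105)):
    l,t,r,b=roi; g=c['img'][t:b,l:r].astype(float).mean(2)
    m=(g<th).astype(np.uint8); m=cv2.morphologyEx(np.pad(m,15),cv2.MORPH_CLOSE,np.ones((11,11)))[15:-15,15:-15]
    n,lab,st,_=cv2.connectedComponentsWithStats(m);k=1+np.argmax(st[1:,4])
    m=(lab==k).astype(np.uint8); vs.append((c,m.astype(float),roi))
cb=[box(-106,106,-35,35,0,6),box(-94,-42,-22,-16,6,37),box(-94,-42,16,22,6,37),box(-101,-95,-16,16,6,37),box(40,86,-27.5,-21.5,6,37),box(40,86,21.5,27.5,6,37),box(95,101,-20,20,6,26)]
for v in (vs,vs[:1],vs[1:]):
    p,f=fit(v,cb,[532,243,67.5]);print(p,f)
p,f=fit(vs,cb,[532,243,67.5]); 
p=fit(vs[:1],cb,[532,243,67.5])[0]
overlay(T,[cb],[(p[0]/1e3,p[1]/1e3,p[2],0)],'ovT.png',(95,150,200,225),7)
overlay(Sc,[cb],[(p[0]/1e3,p[1]/1e3,p[2],0)],'ovS.png',(312,188,396,256),7)
# lamp in scene
l,t,r,b=roi=(180,155,250,190)
i=Sc['img'][t:b,l:r].astype(int); m=((i[...,0]-i[...,2])>50).astype(np.uint8)
m=cv2.morphologyEx(m,cv2.MORPH_CLOSE,np.ones((5,5)))
cv2.imwrite('pics/ml.png',cv2.resize(m*255,None,fx=6,fy=6))
```

```text
[531.79586101 242.27041728  67.44249017] 249.36489042675896
[531.77428814 242.73159708  67.42109943] 204.2476893502499
[532.3417008  241.17212789  67.25236183] 28.539561707035755
```

View pics/ovT.png

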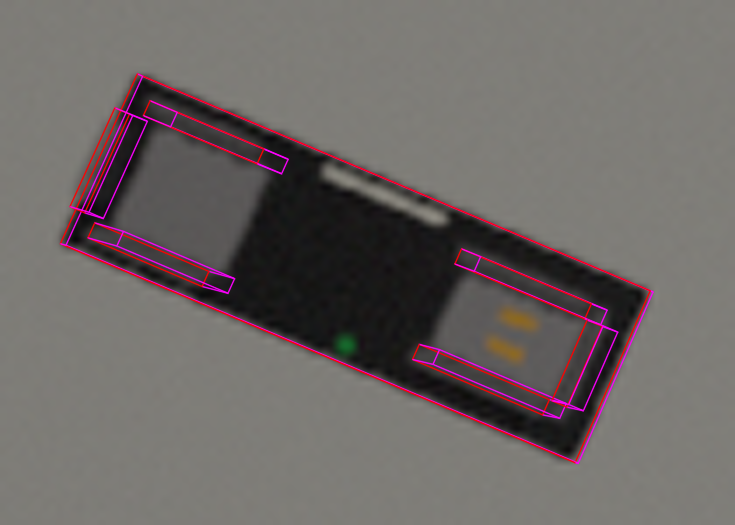

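View pics/ovS.png

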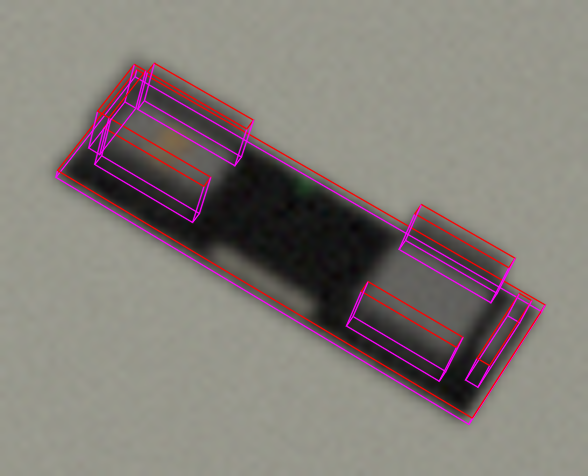

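apply_moves(targets=[0.45, -1.58, 0, 0, 0, -0.66, 1, 0.9, -3.16, 0, 0, 0, -1.32, 1, 1.35, -4.74, 0, 0, 0, -1.98, 1, 1.8, -6.32, 0, 0, 0, -2.64, 1, 2.25, -7.9, 0, 0, 0, -3.3, 1])

```text
time: 1.2
ee_pos: [0.3125, 0.2537, 0.2314]
tcp_rot: [180.0, 0.0, 133.6]
wrist_force: [1.8, 1.5, -0.0]
opening: 0.0853
```

apply_moves(targets=[0.45, -1.58, 0, 0, 0, -0.66, 1, 0.9, -3.16, 0, 0, 0, -1.32, 1, 1.35, -4.74, 0, 0, 0, -1.98, 1, 1.8, -6.32, 0, 0, 0, -2.64, 1, 2.25, -7.9, 0, 0, 0, -3.3, 1])

```text
time: 1.7
ee_pos: [0.3801, 0.0164, 0.2317]
tcp_rot: [179.9, 0.0, 113.8]
wrist_force: [1.8, 0.7, 0.1]
opening: 0.0856
```

apply_moves(targets=[0.45, -1.58, 0, 0, 0, -0.66, 1, 0.9, -3.16, 0, 0, 0, -1.32, 1, 1.35, -4.74, 0, 0, 0, -1.98, 1, 1.8, -6.32, 0, 0, 0, -2.64, 1, 2.25, -7.9, 0, 0, 0, -3.3, 1])

```text
time: 2.2
ee_pos: [0.4476, -0.2209, 0.2315]
tcp_rot: [180.0, 0.0, 93.9]
wrist_force: [0.4, 0.5, 1.5]
opening: 0.0856
```

apply_moves(targets=[0.25, -0.9, -1.3, 0, 0, -0.45, 1, 0.5, -1.8, -2.6, 0, 0, -0.9, 1, 0.75, -2.63, -4, 0, 0, -1.3, 1, 0.75, -2.63, -4, 0, 0, -1.3, 1])

```text
time: 2.6
ee_pos: [0.4678, -0.2983, 0.1047]
tcp_rot: [-179.6, -0.2, 86.1]
wrist_force: [-1.6, 0.7, -1.3]
opening: 0.0854
```

Run:
```python
from h import *
o=bot.get_obs();print(o['ee_pos'],o['tcp_rot'],o['q'])
for n,cr in(('top',(300,150,400,250)),('scene',(130,90,260,200))):
    c=snap(n,n+'1.png')
    L=(.4744,-.2361,86.1,.028)
    R=Ro.from_euler('xyz',o['tcp_rot'],degrees=True).as_matrix()
    overlay(c,[lampB],[L],n+'1o.png',cr,5)
    # TCP, and jaw tips at open (tool y +-42.5, z -13)
    P=np.array([[0,0,0],[0,42.5,-13],[0,-42.5,-13],[0,57,-13],[0,-57,-13],[11,42.5,-13],[-11,42.5,-13],[11,-42.5,-13],[-11,-42.5,-13]])/1e3@R.T+o['ee_pos']
    i=cv2.imread('pics/'+n+'1o.png')
    for p in proj(c,P): cv2.circle(i,tuple(np.round((p-cr[:2]+.5)*5).astype(int)),3,(0,255,0),1)
    cv2.imwrite('pics/'+n+'1o.png',i)
```

```text
[ 0.4678477  -0.29830186  0.10470247] [-179.55068837   -0.22165156   86.14332843] [-3.25110099e+01  5.52277050e+00 -3.32917843e+00  8.16486210e+01
 -2.09545245e-02  6.13448841e+01]
```

View pics/top1o.png

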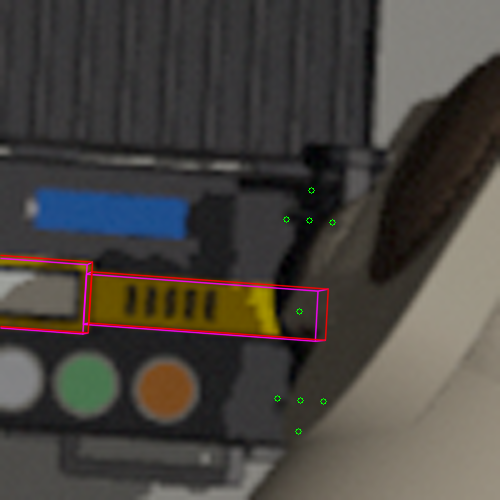

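View pics/scene1o.png

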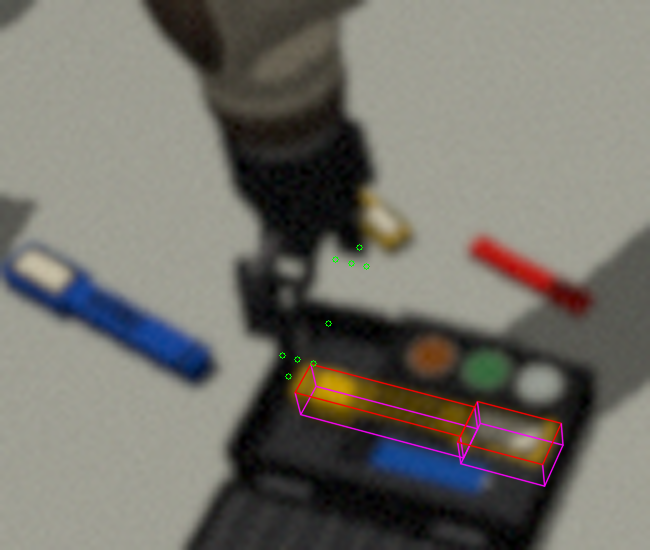

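apply_moves(targets=[0, 0, -0.7, 0, 0, 0, 0.75, 0, 0, -1.4, 0, 0, 0, 0.75, 0, 0, -2, 0, 0, 0, 0.75, 0, 0, -2, 0, 0, 0, 0.75])

```text
time: 3.1
ee_pos: [0.4699, -0.2965, 0.0515]
tcp_rot: [-180.0, -0.0, 86.4]
wrist_force: [0.5, 0.3, 0.2]
opening: 0.064
```

apply_moves(targets=[0, -0.05, -0.5, 0, 0, 0, 0.75, 0, -0.1, -1.05, 0, 0, 0, 0.75, 0, -0.1, -1.05, 0, 0, 0, 0.75])

```text
time: 3.4
ee_pos: [0.4697, -0.3001, 0.019]
tcp_rot: [-179.9, -0.0, 86.4]
wrist_force: [-0.4, -0.0, -0.4]
opening: 0.0638
```

apply_moves(targets=[0, 0, 0, 0, 0, 0, 0.1, 0, 0, 0, 0, 0, 0, 0.1, 0, 0, 0, 0, 0, 0, 0.1, 0, 0, 0, 0, 0, 0, 0.1, 0, 0, 0, 0, 0, 0, 0.1], newtons=70)

```text
time: 3.9
ee_pos: [0.4713, -0.3009, 0.0214]
tcp_rot: [179.8, 0.1, 86.3]
wrist_force: [3.1, 1.6, 6.1]
opening: 0.0245
```

apply_moves(targets=[0.06, 0, 0.09, -0.17, 0.01, 0, 0.1, -0.06, 0, 0.18, -0.33, 0.02, 0, 0.1, 0.06, 0, 0.22, -0.42, 0.03, 0, 0.1, -0.06, 0, 0.27, -0.5, 0.03, 0, 0.1])

```text
time: 4.3
ee_pos: [0.4701, -0.3007, 0.0282]
tcp_rot: [179.8, 3.1, 86.3]
wrist_force: [27.0, -1.3, -12.8]
opening: 0.0245
```

apply_moves(targets=[0.06, 0, 0.09, -0.17, 0.01, 0, 0.1, 0.0, 0, 0.18, -0.33, 0.02, 0, 0.1, 0.06, 0, 0.22, -0.42, 0.03, 0, 0.1, 0.03, 0.01, 0.27, -0.5, 0.03, 0, 0.1])

```text
time: 4.7
ee_pos: [0.4704, -0.3, 0.0363]
tcp_rot: [179.8, 6.1, 86.3]
wrist_force: [9.0, -1.2, -4.0]
opening: 0.0245
```

apply_moves(targets=[0.06, 0.01, 0.09, -0.17, 0.01, 0, 0.1, 0.0, 0.01, 0.18, -0.33, 0.02, 0, 0.1, 0.06, 0.02, 0.22, -0.42, 0.03, 0, 0.1, 0.03, 0.02, 0.27, -0.5, 0.03, 0, 0.1])

```text
time: 5.1
ee_pos: [0.4707, -0.2991, 0.044]
tcp_rot: [179.9, 9.0, 86.4]
wrist_force: [8.6, 0.5, -5.4]
opening: 0.0243
```

Run:
```python
from h import *
c=snap('scene','s2.png'); cv2.imwrite('pics/s2b.png',cv2.resize(c['img'][80:220,130:280,::-1],None,fx=5,fy=5,interpolation=cv2.INTER_CUBIC)[:600,:750])
o=bot.get_obs();print(o['wrist_force'],o['torque'])
```

```text
[ 7.56653632  0.5105152  -4.52340929] [ 0.51684195 -1.67882031 -0.03921609]
```

View pics/s2b.png

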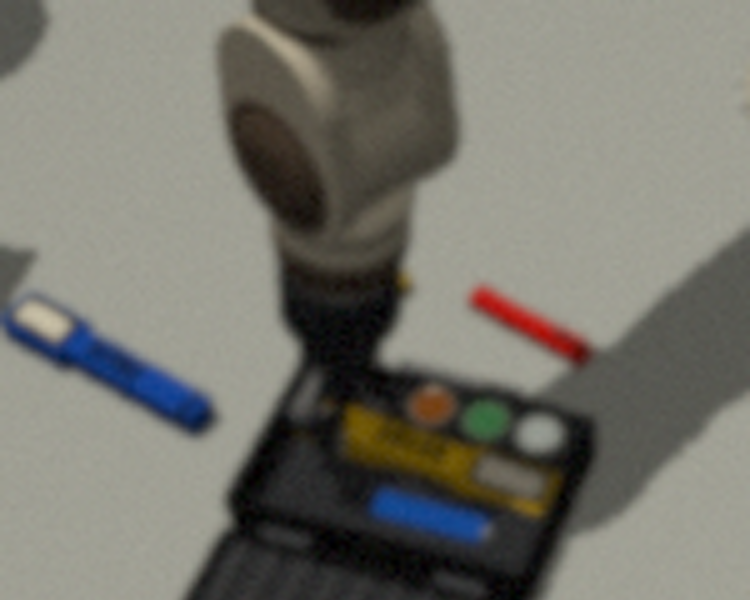

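apply_moves(targets=[0.08, 0.01, 0.09, -0.17, 0.01, 0, 0.1, 0.0, 0.02, 0.18, -0.33, 0.02, 0, 0.1, 0.08, 0.03, 0.22, -0.42, 0.03, 0, 0.1, 0.04, 0.04, 0.27, -0.5, 0.03, 0, 0.1])

```text
time: 5.55
ee_pos: [0.4712, -0.2983, 0.0521]
tcp_rot: [180.0, 12.1, 86.3]
wrist_force: [5.8, -2.1, -4.4]
opening: 0.0246
```

apply_moves(targets=[0.05, 0.01, 0.09, -0.17, 0.01, 0, 0.1, 0.0, 0.03, 0.18, -0.33, 0.02, 0, 0.1, 0.06, 0.04, 0.22, -0.42, 0.03, 0, 0.1, 0.03, 0.05, 0.27, -0.5, 0.03, 0, 0.1])

```text
time: 5.95
ee_pos: [0.4718, -0.2973, 0.0604]
tcp_rot: [180.0, 15.1, 86.3]
wrist_force: [1.0, -4.0, -4.7]
opening: 0.024
```

apply_moves(targets=[0.05, -0.04, 0.1, -0.1, 0, 0, 0.1, 0.0, -0.06, 0.25, -0.2, 0, 0, 0.1, 0.06, -0.06, 0.4, -0.2, 0.02, 0, 0.1, 0.03, -0.06, 0.55, -0.2, 0.02, 0, 0.1])

```text
time: 6.35
ee_pos: [0.4723, -0.2969, 0.0752]
tcp_rot: [-179.8, 16.0, 86.5]
wrist_force: [1.9, 9.8, -11.6]
opening: 0.0243
```

apply_moves(targets=[0.0, 0, 0.2, 0, 0, 0, 0.1, 0.0, 0, 0.4, 0, 0, 0, 0.1, 0, 0, 0.6, 0, 0, 0, 0.1, 0, 0, 0.8, 0, 0, 0, 0.1])

```text
time: 6.75
ee_pos: [0.4729, -0.2987, 0.1012]
tcp_rot: [-180.0, 16.2, 86.4]
wrist_force: [-1.0, 2.8, -7.2]
opening: 0.0244
```

Run:
```python
from h import *
c=snap('scene','s3.png'); cv2.imwrite('pics/s3b.png',cv2.resize(c['img'][80:200,130:280,::-1],None,fx=5,fy=5,interpolation=cv2.INTER_CUBIC))
o=bot.get_obs();print(o['wrist_force'],o['torque'])
```

```text
[-2.38895754  1.79615672 -6.64846212] [0.24280492 0.41095676 0.15996197]
```

View pics/s3b.png

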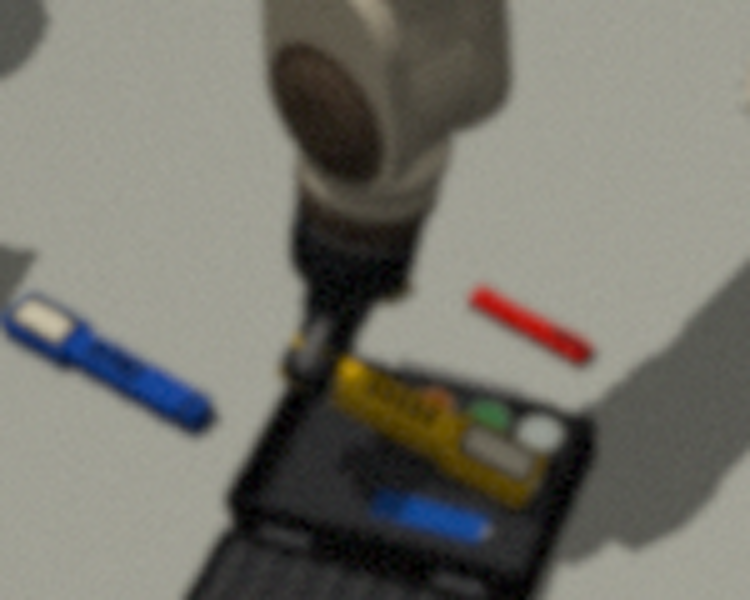

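apply_moves(targets=[0.0, 0, 0.6, 0, 0, 0, 0.1, 0.0, 0, 1.2, 0, 0, 0, 0.1, 0, 0, 1.6, 0.9, -0.06, 0, 0.1, 0, 0, 1.6, 1.8, -0.12, 0, 0.1, 0, 0, 1.6, 2.7, -0.18, 0, 0.1])

```text
time: 7.3
ee_pos: [0.474, -0.2994, 0.1512]
tcp_rot: [179.7, -0.1, 86.3]
wrist_force: [0.3, -0.4, -1.5]
opening: 0.0244
```

Run:
```python
from h import *
c=snap('scene','s4.png'); cv2.imwrite('pics/s4b.png',cv2.resize(c['img'][80:200,130:280,::-1],None,fx=5,fy=5,interpolation=cv2.INTER_CUBIC))
o=bot.get_obs();print(o['ee_pos'],o['tcp_rot'],o['wrist_force'],o['torque'])
```

```text
[ 0.47354952 -0.30047082  0.15027497] [179.76640611  -0.36370996  86.2464495 ] [-4.52933285 -0.32918359 -2.48706997] [-0.09526935  0.33549388  0.03637854]
```

View pics/s4b.png

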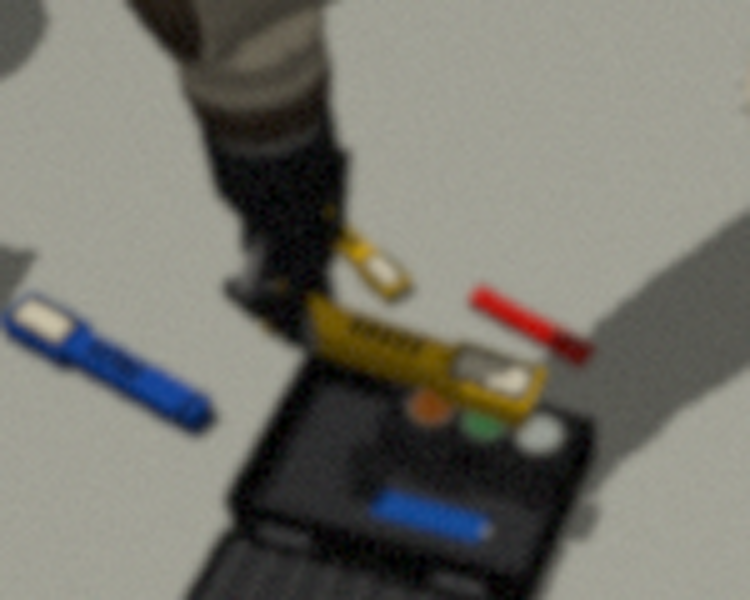

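apply_moves(targets=[-0.39, 1.54, 0, 0, 0, 0, 0.1, -0.78, 3.08, 0, 0, 0, 0, 0.1, -1.17, 4.62, 0, 0, 0, 0, 0.1, -1.56, 6.16, -0.6, 0, 0, 0, 0.1, -1.93, 7.7, -1.2, 0, 0, 0, 0.1])

```text
time: 7.85
ee_pos: [0.4158, -0.0685, 0.1143]
tcp_rot: [179.7, 0.1, 86.3]
wrist_force: [1.4, 0.5, -2.1]
opening: 0.0243
```

apply_moves(targets=[0, 0, -0.8, 0, 0, 0, 0.1, 0, 0, -1.4, 0, 0, 0, 0.1, 0, 0, -1.4, 0, 0, 0, 0.1])

```text
time: 8.15
ee_pos: [0.4147, -0.0691, 0.0701]
tcp_rot: [-180.0, 0.1, 86.4]
wrist_force: [0.7, -0.2, -1.9]
opening: 0.0244
```

Run:
```python
from h import *
o=bot.get_obs();print(o['ee_pos'],o['tcp_rot'],o['wrist_force'],o['torque'])
x,y,z=o['ee_pos'];yw=np.radians(86.3)
L=(x+.0645*np.cos(yw),y+.0645*np.sin(yw),86.3,z+.0075)
for n,cr in(('top',(190,170,310,270)),('scene',(200,110,320,220))):
    c=snap(n,n+'5.png'); overlay(c,[lampB],[L],n+'5o.png',cr,5)
```

```text
[ 0.41473909 -0.06907924  0.07012523] [-1.79993840e+02  7.53153662e-02  8.63835545e+01] [ 0.74746146 -0.15005651 -1.94280355] [-0.15931357 -0.02793441  0.05139859]
```

View pics/top5o.png

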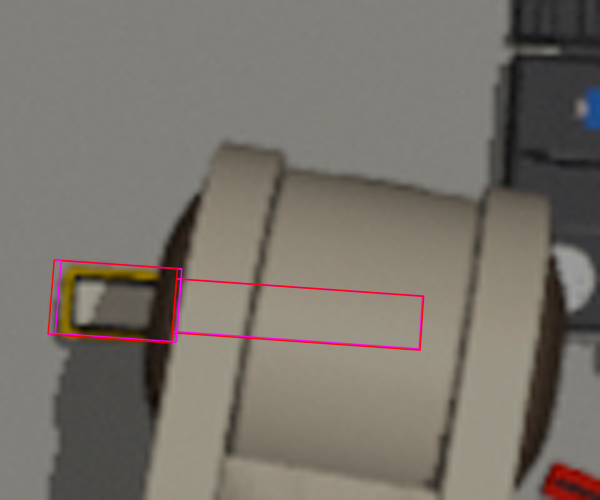

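View pics/scene5o.png

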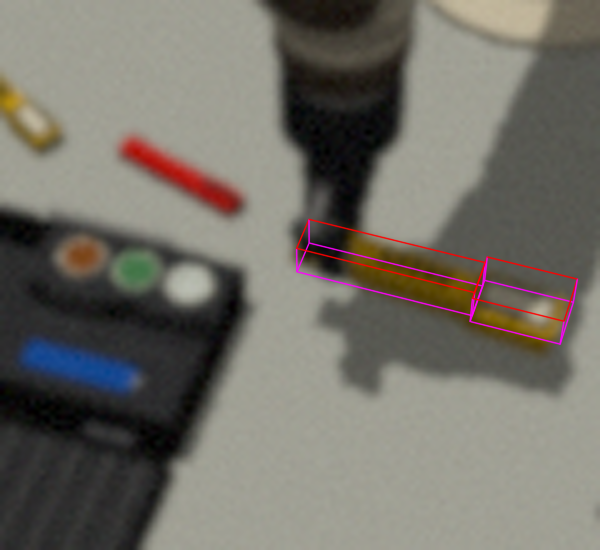

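Run:
```python
import cv2,numpy as np
i=cv2.imread('pics/scene5.png')[140:190,255:325]; cv2.imwrite('pics/z.png',cv2.convertScaleAbs(cv2.resize(i,None,fx=10,fy=10,interpolation=cv2.INTER_CUBIC),alpha=1.5))
```

```text
(no output)
```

View pics/z.png

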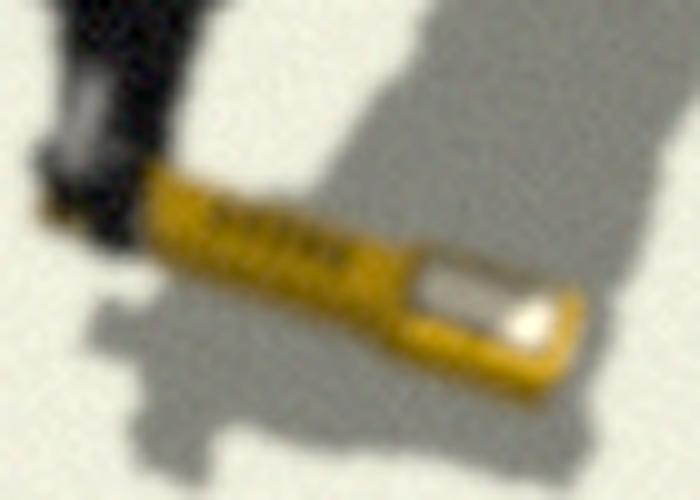

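Run:
```python
from h import *
import h
c=camera('scene') # same pose
o=bot.get_obs()
px=np.array([[585,285],[550,362],[540,405],[410,240],[392,342]])/10+[255,140]-.45
B=np.array([[90,18,12],[90,-18,12],[90,-18,-12],[30,18,12],[30,-18,-12]])/1e3
t=np.array([-.064,0,-.0075]) # TCP in lamp frame
def f(p):
    R=Ro.from_euler('ZYX',[86.35+p[3],p[2],0],degrees=True).as_matrix()
    P=(B-t+[p[0]/1e3,0,p[1]/1e3])@R.T+o['ee_pos']
    return np.r_[(proj(c,P)-px).ravel(),p[3]*.3,p[0]*.1]
r=least_squares(f,[0,0,0,0]);print(r.x,r.fun.round(1))
```

```text
[-3.21731406 -3.89741909  2.52233062 -1.02525227] [ 0.3 -0.5  0.9  0.2  0.9  0.3  0.  -1.2 -2.1  1.4 -0.3 -0.3]
```

apply_moves(targets=[0, 0, -0.5, 0.1, 0, 0, 0.1, 0, 0, -1, 0.2, 0, 0, 0.1, 0, 0, -1.5, 0.3, 0, 0, 0.1, 0, 0, -1.6, 0.3, 0, 0, 0.1])

```text
time: 8.7
ee_pos: [0.4142, -0.0694, 0.0209]
tcp_rot: [-179.8, -1.9, 86.3]
wrist_force: [0.2, -1.3, -0.1]
opening: 0.0247
```

apply_moves(targets=[0, 0, -0.15, 0, 0, 0, 0.1, 0, 0, -0.25, 0, 0, 0, 0.1])

```text
time: 8.9
ee_pos: [0.4159, -0.0695, 0.0161]
tcp_rot: [-180.0, -1.8, 86.3]
wrist_force: [-1.0, -1.4, 3.7]
opening: 0.0242
```

apply_moves(targets=[0, 0, -0.07, 0, 0, 0, 0.1, 0, 0, -0.13, 0, 0, 0, 0.1])

```text
time: 9.1
ee_pos: [0.416, -0.0694, 0.0125]
tcp_rot: [180.0, -1.8, 86.3]
wrist_force: [-1.4, -3.2, 2.8]
opening: 0.0246
```

apply_moves(targets=[0, 0, -0.07, 0, 0, 0, 0.1, 0, 0, -0.13, 0, 0, 0, 0.1, 0, 0, -0.13, 0, 0, 0, 0.1])

```text
time: 9.4
ee_pos: [0.4156, -0.0693, 0.008]
tcp_rot: [-180.0, -1.8, 86.3]
wrist_force: [0.6, -2.2, 2.6]
opening: 0.0244
```

apply_moves(targets=[0, 0, -0.06, 0, 0, 0, 0.1, 0, 0, -0.1, 0, 0, 0, 0.1, 0, 0, -0.1, 0, 0, 0, 0.1])

```text
time: 9.7
ee_pos: [0.4157, -0.0693, 0.0058]
tcp_rot: [-180.0, -1.8, 86.3]
wrist_force: [-3.4, -2.0, 11.0]
opening: 0.0244
```

Run:
```python
from h import *
o=bot.get_obs();print(o['ee_pos'],o['wrist_force'],o['torque'])
c=snap('scene','s6.png');i=c['img'][145:205,240:320,::-1]; cv2.imwrite('pics/z.png',cv2.convertScaleAbs(cv2.resize(i,None,fx=9,fy=9,interpolation=cv2.INTER_CUBIC),alpha=1.5))
```

```text
[ 0.41571221 -0.06931836  0.00584099] [-3.43274447 -1.98486993 11.01580337] [0.29089363 0.64696759 0.09054588]
```

View pics/z.png

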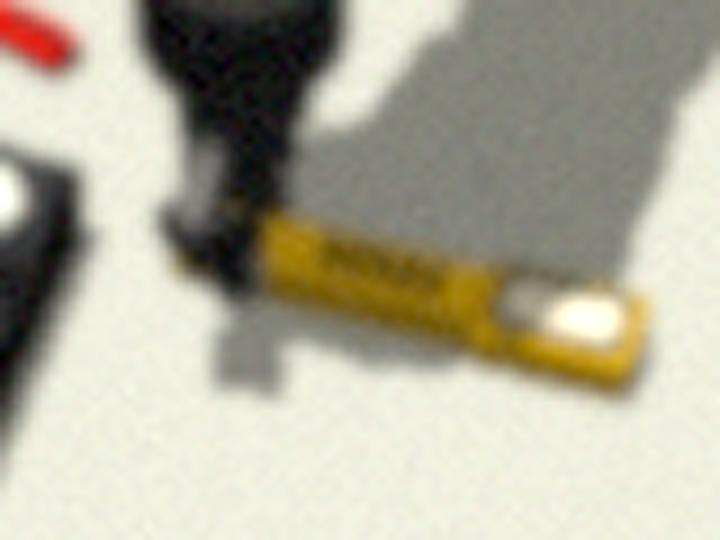

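apply_moves(targets=[0, 0, -0.08, 0, 0, 0, 0.1, 0, 0, -0.08, 0, 0, 0, 0.1])

```text
time: 9.95
ee_pos: [0.4158, -0.0694, 0.0057]
tcp_rot: [180.0, -1.8, 86.3]
wrist_force: [-13.4, -0.7, 37.4]
opening: 0.0247
```

apply_moves(targets=[0, 0, 0.08, 0, 0, 0, 0.1, 0, 0, 0.08, 0, 0, 0, 0.3, 0, 0, 0.08, 0, 0, 0, 0.4, 0, 0, 0.08, 0, 0, 0, 0.5, 0, 0, 0.08, 0, 0, 0, 0.6])

```text
time: 10.45
ee_pos: [0.4152, -0.0692, 0.0046]
tcp_rot: [-179.9, -1.8, 86.3]
wrist_force: [0.1, -0.2, -0.7]
opening: 0.0512
```

Run:
```python
from h import *
o=bot.get_obs();print(o['ee_pos'],o['wrist_force'],o['opening'])
c=snap('scene','s7.png');i=c['img'][145:205,240:320,::-1]; cv2.imwrite('pics/z.png',cv2.convertScaleAbs(cv2.resize(i,None,fx=9,fy=9,interpolation=cv2.INTER_CUBIC),alpha=1.5))
```

```text
[ 0.41515334 -0.06917421  0.00455116] [ 0.09137884 -0.19289208 -0.68136817] 0.05123598487757176
```

View pics/z.png

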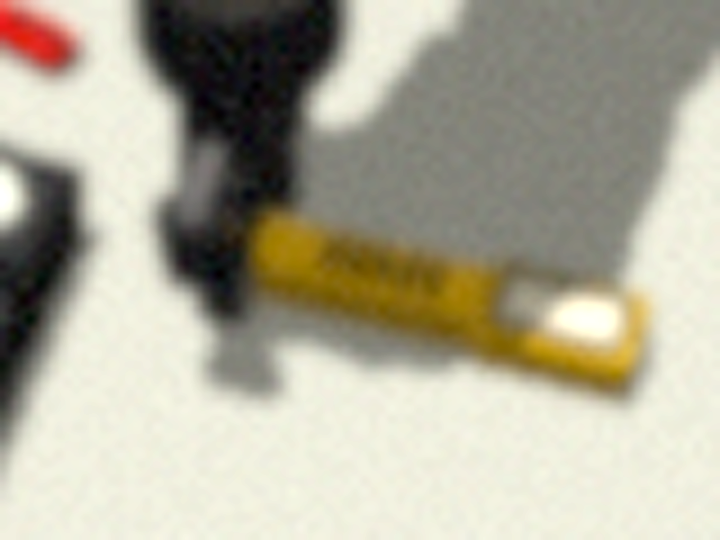

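apply_moves(targets=[0, 0, 0.5, 0, 0, 0, 0.6, 0, 0, 2, -0.3, 0, 0, 0.7, 0, -1.4, 2.5, -0.3, 0, 0, 0.7, -0.4, -2.9, 3, -0.3, 0, 0, 0.7, -0.8, -4.4, 3.5, -0.3, 0, 0, 0.7])

```text
time: 11.0
ee_pos: [0.3913, -0.2023, 0.1108]
tcp_rot: [179.9, 0.0, 86.5]
wrist_force: [1.3, -0.8, 0.1]
opening: 0.0601
```

apply_moves(targets=[-0.4, -1.5, 0, 0, 0, 0, 0.7, -0.8, -3, 0, 0, 0, 0, 0.7])

```text
time: 11.2
ee_pos: [0.367, -0.2932, 0.1106]
tcp_rot: [179.9, 0.0, 86.4]
wrist_force: [1.5, -0.2, 0.3]
opening: 0.0596
```

Run:
```python
from h import *
import pickle
o=bot.get_obs();print(o['ee_pos'],o['wrist_force'],o['opening'])
for n,cr in(('top',(190,150,330,250)),('scene',(230,120,330,210))):
    c=snap(n,n+'8.png'); pickle.dump(c,open(n+'8.pkl','wb'))
    i=c['img'][cr[1]:cr[3],cr[0]:cr[2],::-1]; cv2.imwrite(f'pics/{n}8z.png',cv2.resize(i,None,fx=5,fy=5,interpolation=cv2.INTER_CUBIC))
```

```text
[ 0.36698385 -0.29318122  0.11057086] [ 1.51245309 -0.17070567  0.3480852 ] 0.05963062779340357
```

View pics/top8z.png

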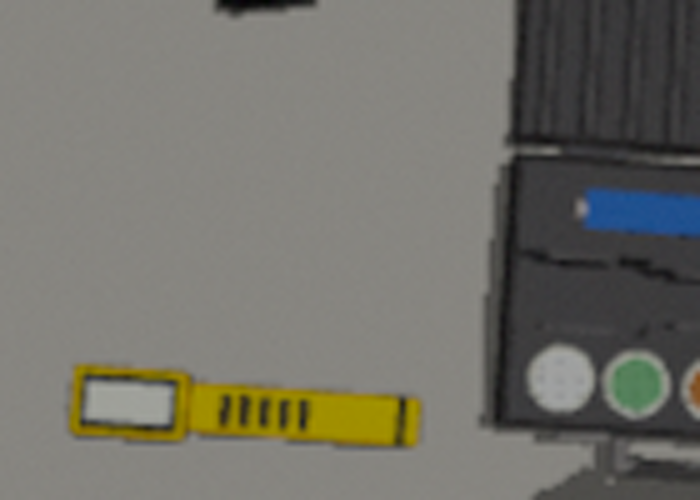

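View pics/scene8z.png

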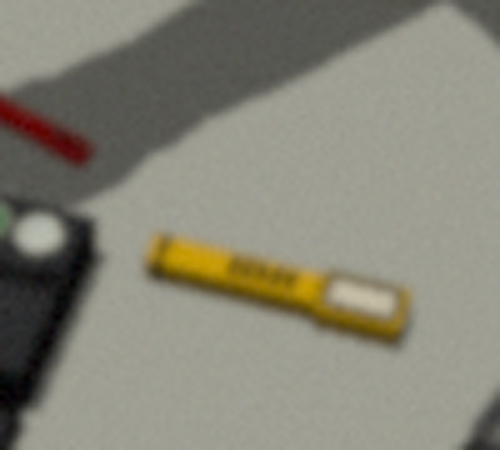

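Run:
```python
from h import *
import pickle
vs=[]
for n,roi,th in(('top',(195,215,285,245),25),('scene',(250,155,320,195),40)):
    c=pickle.load(open(n+'8.pkl','rb'));l,t,r,b=roi
    i=c['img'][t:b,l:r].astype(int); sat=i.max(2)-i.min(2)
    m=(sat>th).astype(np.uint8); m=cv2.morphologyEx(np.pad(m,15),cv2.MORPH_CLOSE,np.ones((7,7)))[15:-15,15:-15]
    nn,lab,st,_=cv2.connectedComponentsWithStats(m);k=1+np.argmax(st[1:,4]);print(st[k])
    vs.append((c,(lab==k).astype(float),roi))
for v in(vs,vs[:1],vs[1:]):
    p,f=fit(v,lampB,[420,-5,86.5],z=.012);print(p,f)
    y=np.radians(p[2]); print(' axis x at y=-69.4:',p[0]+(-69.4-p[1])/np.tan(y))
```

```text
[  8   7  72  18 676]
[  9  11  53  22 447]
[417.79880269  -6.09567837  86.27212082] 346.6953325643983
 axis x at y=-69.4: 413.67416321697
[418.14037053  -5.19667771  86.49161663] 189.73313341022686
 axis x at y=-69.4: 414.2040978223151
[415.03195444  -7.65064173  85.10911266] 134.01034986543638
 axis x at y=-69.4: 409.7480600522764
```

apply_moves(targets=[0.29, 1.6, 0, 0, 0, 0, 0.75, 0.58, 3.2, 0, 0, 0, 0, 0.75, 0.87, 4.8, 0, 0, 0, 0, 0.75, 1.16, 6.4, 0, 0, 0, 0, 0.75, 1.45, 8, 0, 0, 0, 0, 0.75])

```text
time: 11.8
ee_pos: [0.4108, -0.049, 0.11]
tcp_rot: [179.9, -0.0, 86.3]
wrist_force: [2.3, -1.2, -0.3]
opening: 0.0641
```

apply_moves(targets=[0.3, 1.73, 0, 0, 0, 0, 0.75, 0.3, 1.73, -1, 0, 0, 0, 0.75, 0.3, 1.73, -2, 0, 0, 0, 0.75, 0.3, 1.73, -2, 0, 0, 0, 0.75])

```text
time: 12.2
ee_pos: [0.4174, 0.0017, 0.0466]
tcp_rot: [-179.7, 0.0, 86.5]
wrist_force: [-1.3, -0.1, 0.1]
opening: 0.0639
```

apply_moves(targets=[0, 0, -0.6, 0, 0, 0, 0.75, 0, 0, -1.1, 0, 0, 0, 0.75, 0, 0, -1.4, 0, 0, 0, 0.75, 0, 0, -1.4, 0, 0, 0, 0.75])

```text
time: 12.6
ee_pos: [0.4196, 0.0005, 0.008]
tcp_rot: [-180.0, -0.0, 86.3]
wrist_force: [0.0, 0.2, 0.2]
opening: 0.0643
```

apply_moves(targets=[0, 0, -0.07, 0, 0, 0, 0.5, 0, 0, -0.07, 0, 0, 0, 0.1, 0, 0, -0.07, 0, 0, 0, 0.1, 0, 0, -0.07, 0, 0, 0, 0.1, 0, 0, -0.07, 0, 0, 0, 0.1], newtons=60)

```text
time: 13.1
ee_pos: [0.4206, 0.0006, 0.007]
tcp_rot: [179.9, -0.0, 86.3]
wrist_force: [-1.0, -1.2, 6.2]
opening: 0.025
```

apply_moves(targets=[0, 0, 0, 0, 0, 0, 0.1, 0, 0, 0, 0, 0, 0, 0.1])

```text
time: 13.3
ee_pos: [0.4206, 0.0006, 0.007]
tcp_rot: [179.9, -0.0, 86.3]
wrist_force: [-1.4, -0.2, 6.1]
opening: 0.0247
```

apply_moves(targets=[0, 0, 0.4, 0, 0, 0, 0.1, 0, 0, 1.6, 0, 0, 0, 0.1, 0.4, 1, 2.9, 0, 0, -0.4, 0.1, 0.9, 2.2, 3.5, 0, 0, -1, 0.1, 1.5, 3.5, 3.5, 0, 0, -1.6, 0.1])

```text
time: 13.8
ee_pos: [0.4669, 0.1069, 0.1153]
tcp_rot: [179.6, -0.1, 76.5]
wrist_force: [1.1, -1.0, -2.3]
opening: 0.0245
```

apply_moves(targets=[0.6, 1.3, 0, 0, 0, -0.5, 0.1, 1.2, 2.7, 0, 0, 0, -1, 0.1, 1.8, 4.1, 0, 0, 0, -1.55, 0.1, 2.32, 4.75, 0, 0, 0, -1.55, 0.1, 2.32, 4.75, 0, 0, 0, -1.55, 0.1])

```text
time: 14.3
ee_pos: [0.5355, 0.2507, 0.1106]
tcp_rot: [180.0, 0.0, 67.6]
wrist_force: [-1.6, -0.2, -2.1]
opening: 0.0244
```

Run:
```python
from h import *
import pickle
o=bot.get_obs();print(o['ee_pos'],o['tcp_rot'],o['wrist_force'],o['torque'])
x,y,z=o['ee_pos'];yw=np.radians(o['tcp_rot'][2])
L=(x-.0058*np.cos(yw)-.0013,y-.0058*np.sin(yw),o['tcp_rot'][2],z+.006)
for n,cr in(('top',(85,120,205,230)),('scene',(300,150,420,260))):
    c=snap(n,n+'9.png'); pickle.dump(c,open(n+'9.pkl','wb')); overlay(c,[lampB],[L],n+'9o.png',cr,5)
    i=c['img'][cr[1]:cr[3],cr[0]:cr[2],::-1]; cv2.imwrite(f'pics/{n}9z.png',cv2.resize(i,None,fx=5,fy=5,interpolation=cv2.INTER_CUBIC))
```

```text
[0.53547304 0.25066962 0.11057071] [1.79969439e+02 5.74153163e-04 6.75839648e+01] [-1.59572603 -0.16681912 -2.11312501] [-0.06416726  0.03726628  0.00853975]
```

View pics/top9o.png

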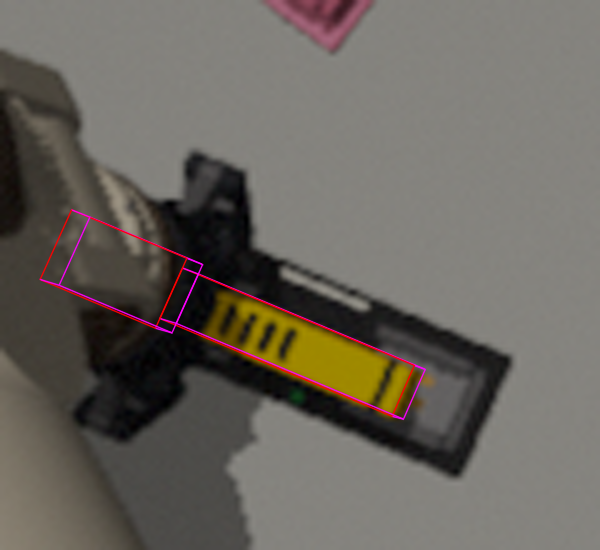

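View pics/scene9o.png

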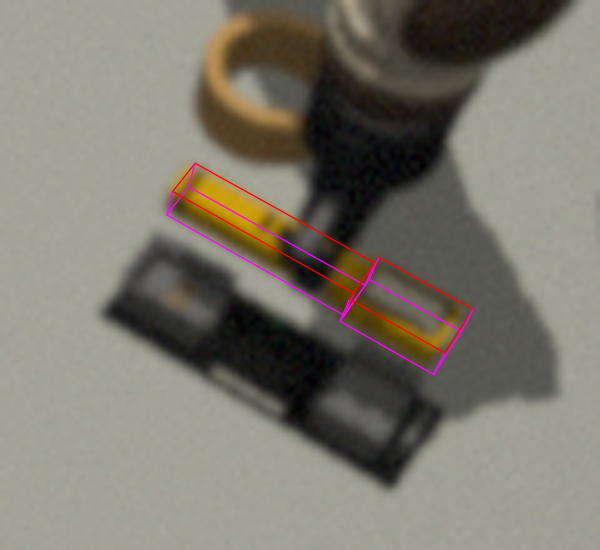

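View pics/scene9z.png

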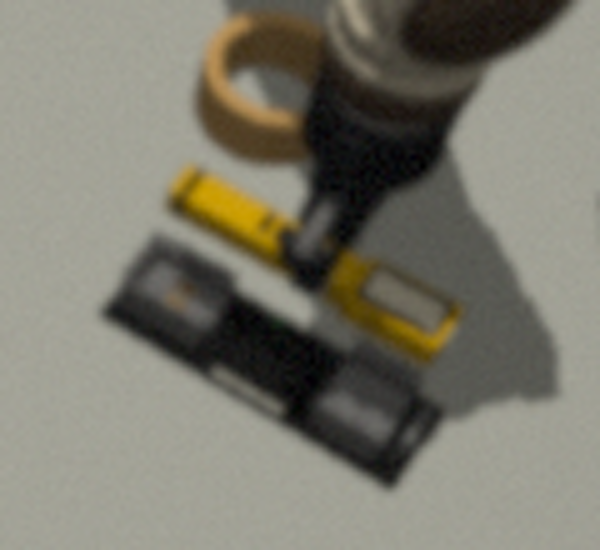

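apply_moves(targets=[0, 0, -0.6, 0, 0, -0.03, 0.1, 0, 0, -1.2, 0, 0, -0.03, 0.1, 0, 0, -1.7, 0, 0, -0.03, 0.1, 0, 0, -1.7, 0, 0, -0.03, 0.1, 0, 0, -1.7, 0, 0, -0.03, 0.1])

```text
time: 14.9
ee_pos: [0.5345, 0.2476, 0.0605]
tcp_rot: [179.9, 0.0, 67.2]
wrist_force: [-0.1, -1.0, -1.6]
opening: 0.0245
```

Run:
```python
from h import *
import pickle
o=bot.get_obs();print(o['ee_pos'],o['tcp_rot'],o['wrist_force'],o['torque'])
p=o['ee_pos'];u=np.array([np.cos(np.radians(67.4)),np.sin(np.radians(67.4))]);v=np.array([-u[1],u[0]])
d=np.array([.5331,.2427])-(p[:2]-.0058*u); print('need along',d@u,'lat',d@v, d)
for n,cr in(('top',(85,120,205,230)),('scene',(300,150,420,260))):
    c=snap(n,n+'10.png')
    i=c['img'][cr[1]:cr[3],cr[0]:cr[2],::-1]; cv2.imwrite(f'pics/{n}10z.png',cv2.resize(i,None,fx=5,fy=5,interpolation=cv2.INTER_CUBIC))
```

```text
[0.53449732 0.24759195 0.06047517] [1.79942477e+02 1.68122130e-03 6.72272052e+01] [-0.11056032 -1.00874416 -1.55384423] [0.01488048 0.00887044 0.00836713]
need along 0.0007467165718077007 lat -0.0005899306927664416 [0.00083159 0.00046267]
```

View pics/top10z.png

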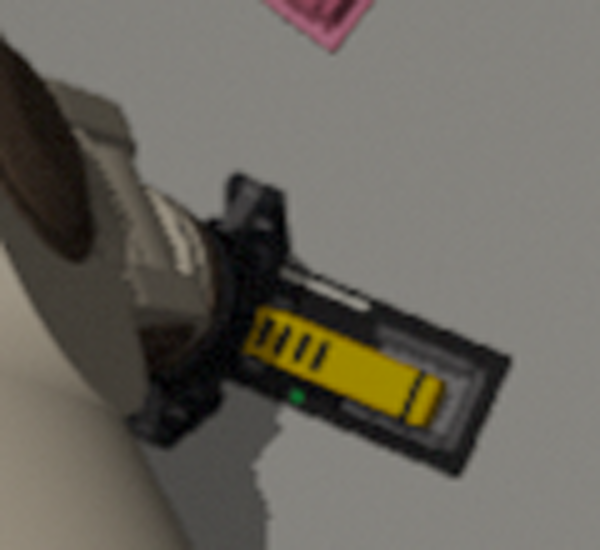

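View pics/scene10z.png

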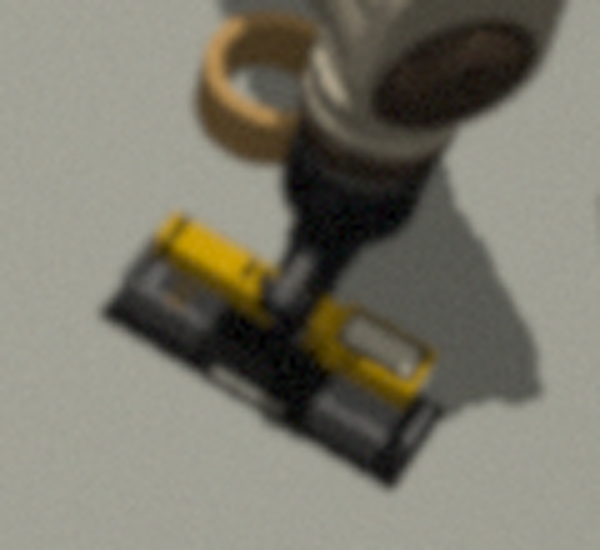

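apply_moves(targets=[0.03, 0.02, -0.2, 0, 0, 0.02, 0.1, 0.03, 0.02, -0.4, 0, 0, 0.02, 0.1, 0.03, 0.02, -0.6, 0, 0, 0.02, 0.1, 0.03, 0.02, -0.75, 0, 0, 0.02, 0.1, 0.03, 0.02, -0.75, 0, 0, 0.02, 0.1])

```text
time: 15.5
ee_pos: [0.535, 0.2485, 0.0364]
tcp_rot: [-180.0, 0.1, 67.4]
wrist_force: [-0.5, 1.0, -1.7]
opening: 0.0248
```

apply_moves(targets=[0, 0, -0.1, 0, 0, 0, 0.1, 0, 0, -0.2, 0, 0, 0, 0.1, 0, 0, -0.3, 0, 0, 0, 0.1])

```text
time: 15.8
ee_pos: [0.5356, 0.2487, 0.0284]
tcp_rot: [179.9, -0.0, 67.4]
wrist_force: [-0.5, 0.6, -1.8]
opening: 0.0249
```

Inside the cheeks with no contact force; on down until it seats.

apply_moves(targets=[0, 0, -0.06, 0, 0, 0, 0.1, 0, 0, -0.1, 0, 0, 0, 0.1, 0, 0, -0.13, 0, 0, 0, 0.1])

```text
time: 16.1
ee_pos: [0.5355, 0.2487, 0.0245]
tcp_rot: [179.9, -0.0, 67.4]
wrist_force: [-0.4, 0.0, -2.9]
opening: 0.0246
```

apply_moves(targets=[0, 0, -0.04, 0, 0, 0, 0.1, 0, 0, -0.07, 0, 0, 0, 0.1, 0, 0, -0.07, 0, 0, 0, 0.1])

```text
time: 16.4
ee_pos: [0.5356, 0.2487, 0.023]
tcp_rot: [179.9, -0.0, 67.4]
wrist_force: [-2.1, -1.1, 2.5]
opening: 0.0243
```

apply_moves(targets=[0, 0, 0, 0, 0, 0, 0.3, 0, 0, 0, 0, 0, 0, 0.4, 0, 0, 0, 0, 0, 0, 0.55, 0, 0, 0, 0, 0, 0, 0.7, 0, 0, 0, 0, 0, 0, 0.7])

```text
time: 16.9
ee_pos: [0.5356, 0.2487, 0.0225]
tcp_rot: [179.9, -0.0, 67.4]
wrist_force: [0.1, -0.0, 0.1]
opening: 0.0599
```

apply_moves(targets=[0, 0, 0.5, 0, 0, 0, 0.7, 0, 0, 1.5, 0, 0, 0, 0.7, 0, 0, 3, 0, 0, 0, 0.7, -0.6, -1.3, 4, 0, 0, 0, 0.7, -1.2, -2.6, 4.5, 0, 0, 0, 0.7])

```text
time: 17.4
ee_pos: [0.5, 0.1708, 0.1613]
tcp_rot: [179.8, -0.2, 67.5]
wrist_force: [0.3, -0.7, -0.1]
opening: 0.0598
```

apply_moves(targets=[-0.6, -1.4, 0, 0, 0, 0, 0.7, -1.2, -2.8, 0, 0, 0, 0, 0.7, -1.8, -4.2, 0, 0, 0, 0, 0.7, -2.4, -5.6, 0, 0, 0, 0, 0.7, -2.4, -7, 0, 0, 0, 0, 0.7])

```text
time: 17.9
ee_pos: [0.4259, -0.0406, 0.1593]
tcp_rot: [179.8, -0.0, 67.4]
wrist_force: [1.4, -0.6, 0.8]
opening: 0.0599
```

Run:
```python
from h import *
import pickle
o=bot.get_obs();print(o['ee_pos'],o['wrist_force'],o['opening'])
for n,cr in(('top',(85,120,205,230)),('scene',(300,160,420,260))):
    c=snap(n,n+'11.png'); pickle.dump(c,open(n+'11.pkl','wb'))
    i=c['img'][cr[1]:cr[3],cr[0]:cr[2],::-1]; cv2.imwrite(f'pics/{n}11z.png',cv2.resize(i,None,fx=5,fy=5,interpolation=cv2.INTER_CUBIC))
    overlay(c,[lampB],[(.5318,.2427,67.4,.028)],n+'11o.png',cr,5)
```

```text
[ 0.425926   -0.04057125  0.15932582] [ 1.39010281 -0.63529974  0.83877263] 0.05986979951645816
```

View pics/top11z.png

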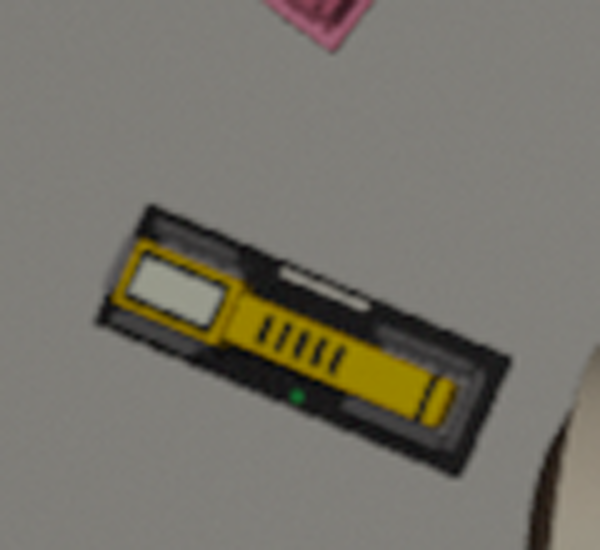

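View pics/scene11z.png

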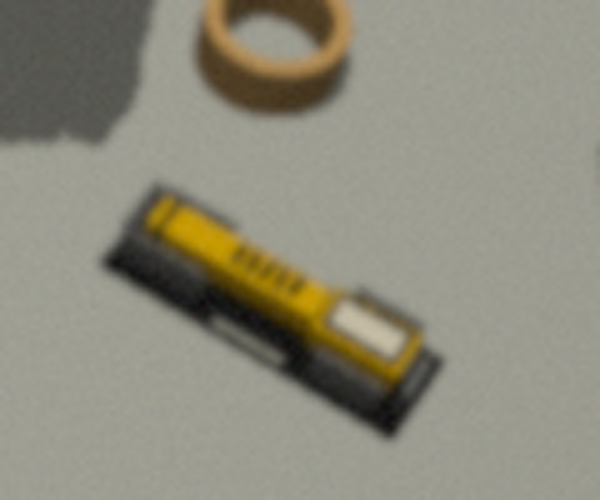

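View pics/top11o.png

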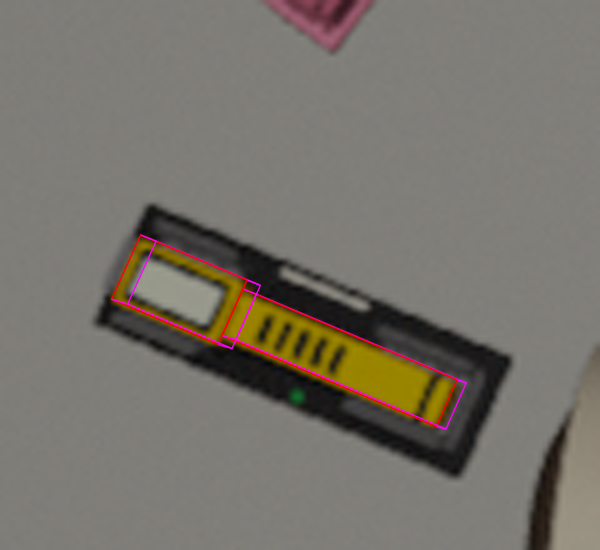

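apply_moves(targets=[0, 0, 0, 0, 0, 0, 0.7, 0, 0, 0, 0, 0, 0, 0.7])

```text
time: 18.2
ee_pos: [0.4277, -0.0388, 0.1581]
tcp_rot: [179.9, -0.0, 67.4]
wrist_force: [-0.1, 0.0, 0.5]
opening: 0.0599
```

Run:
```python
from h import *
import pickle
vs=[]
for n,roi,th in(('top',(100,155,185,215),25),('scene',(320,190,395,245),40)):
    c=pickle.load(open(n+'11.pkl','rb'));l,t,r,b=roi
    i=c['img'][t:b,l:r].astype(int); m=((i[...,0]-i[...,2])>th).astype(np.uint8); m=cv2.morphologyEx(np.pad(m,15),cv2.MORPH_CLOSE,np.ones((7,7)))[15:-15,15:-15]
    vs.append((c,m.astype(float),roi))
top=[box(-90,30,-13,13,11.9,12),box(30,90,-18,18,11.9,12)]
print('top',fit(vs[:1],top,[532,243,67.4],z=.028),'scene',fit(vs[1:],lampB,[532,243,67.4],z=.028))
for n in('top','scene'):
    camera(n)
    for q in('tape_mid','mouse_mid','marker_mid'): print(n,q,[(np.round(d['box']).tolist(),round(d['conf'],2)) for d in recognise(q,n)][:2])
o=bot.get_obs();print(o['time'],np.abs(o['qd']).max())
bot.job_done()
```

```text
top (array([530.26933285, 242.5908617 ,  67.13913225]), np.float64(199.44315263360244)) scene (array([530.33688207, 242.10975214,  66.06923624]), np.float64(111.48675124951941))
top tape_mid [([129.0, 246.0, 173.0, 285.0], 0.81), ([105.0, 163.0, 188.0, 215.0], 0.56)]
top mouse_mid [([230.0, 115.0, 254.0, 150.0], 0.72), ([108.0, 171.0, 178.0, 206.0], 0.66)]
top marker_mid [([300.0, 262.0, 339.0, 284.0], 0.73), ([109.0, 170.0, 178.0, 204.0], 0.52)]
scene tape_mid [([338.0, 154.0, 370.0, 185.0], 0.58)]
scene mouse_mid [([252.0, 227.0, 278.0, 260.0], 0.83)]
scene marker_mid []
18.6 0.28874071670309087
the job is handed in; nothing more can be done
```

The lamp is in the grey charging cradle, window up and let go, with its tail in the contact pocket. I handed the job in at 18.6 s, with the arm clear. No verdict was reported.

I rocked the lamp out of the foam by its tail, laid it flat on the bare desk with its window up and let go. Then I took it round the middle and lowered it into the cradle. It touched down at tool height 0.023 m, which is the height I had worked out for a fully seated lamp.

**Last checks**
- **Seat:** the top camera puts the lamp's middle about 1.5 mm from the cradle seat I measured, with its heading within 0.3°. The scene camera gives about 2 mm and 1.3°, from a rougher fit. I have no direct height measurement, but the contact height and the top-view overlay both agree with the lamp being fully down.
- **Camera error:** the top camera and the robot disagreed by about 1.3 mm in x. I allowed for this. The scene camera was a few millimetres off as well.
- **On the desk:** pressing the tail down briefly gave 37 N at the wrist before I eased off and opened. That is well below the 120 N wrist limit.
- **Bystanders:** the tape roll, mouse and marker are within a few pixels of where they started in the top picture. The scene detector found the tape and mouse unmoved but missed the marker in its last picture.

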